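# Close the instrument case and hold its front flap to the hinge for pinning

### The job

Gently lower the raised lid of the grey instrument case until it is fully shut, without slamming it. Then pick up the loose front flap by its upright grip, bring it level to the front edge of the lid so that its two hinge knuckles sit in the gaps between the lid's three and all the holes line up for the pin, and finish while holding it there in the air, without forcing it against the case, for a colleague who will push the pin in. Leave the yellow meter, the solder spool, the hinge pin and the tin alone.

Things in the scene. Friction and masses are not known exactly. Their poses are not given: they have to be found in the camera images.
- lid (a joint): Angle (rad) of the case's lid: 0 shut, grows as it opens upward; starts about half open (0.45 to 0.9). The hinge runs along the far upper edge of the case and is stiff: the lid stays where it is left, and a push of about 2 to 5 N on its outer face at lid_top lowers it. The hard stop is at 0.
- case: Grey instrument case fixed to the bench, 140 (x) x 190 (y) x 90 mm high, open at the front (its -x side, towards the robot). Origin at the centre of its underside; z up. The lid is part of it: a plate 140 x 190 x 10 mm lying on the case when shut (top at 100 mm above the bench).
- lid_hinge (a point): Middle of the lid's hinge line, 70 mm to the +x of the case's origin and 90 mm up; axes as the case's. The hinge line runs along y.
- lid_top (a point): Point on the outer (upper) face of the lid, in the middle of its width, 100 mm from the hinge line towards the free edge and 10 mm above the hinge line when shut: a good place to push. Moves with the lid; its z axis is the face's outward normal, its -x axis points to the free edge.
- lid_axis (a point): Middle of the hole axis of the lid's front knuckles; moves with the lid. 152 mm from the hinge line towards the free edge (-x), 5 mm above the hinge line when shut (so 95 mm above the bench). Its y axis runs along the hole axis. Three steel knuckles, 18 mm outside, holes 10 mm, lie on the axis at y = -59 to -39, -11 to 11 and 39 to 59 mm, leaving two gaps 28 mm long. The lid's front edge lies 12 mm behind (+x of) the axis.
- flap: Loose grey front flap, about 220 g, lying level on the bench with its grip up and its knuckle side to +x of its own frame. Plate 60 (x) x 120 (y) x 6 mm, its top 12 mm above the underside. Origin at the centre of its underside; z up.
- flap_grip (a point): Centre of the flap's upright black grip block, 12 mm thick (x) x 50 mm wide (y) x 48 mm tall (12 to 60 mm above the underside), above the flap's origin; this point is 42 mm above the underside. To be grasped from above across its 12 mm thickness. Axes as the flap's.
- flap_axis (a point): Middle of the hole axis of the flap's two steel knuckles: 42 mm to +x of the grip and 33 mm below flap_grip (9 mm above the underside). Its y axis runs along the hole axis. Knuckles 22 mm long, 18 mm outside, holes 10 mm, at y = -36 to -14 and 14 to 36 mm. In place, flap_axis coincides with lid_axis with the same x, y and z directions (flap on the robot's side of the lid), 3 mm of play at each knuckle end; the pin is 6 mm thick.
- meter: Yellow multimeter, 140 x 75 x 34 mm, lying on the bench; leave alone. Origin at the centre of its underside.
- spool: Steel solder spool, 52 mm across, 40 mm tall, standing; leave alone. Origin at the centre of its underside.
- pin: Steel hinge pin with a bent end, 6 mm thick, 130 mm long, lying on the bench; leave alone. Origin near its middle, on the bench.
- tin: Tin, 70 mm across, 75 mm tall, beyond the case; leave alone. Origin at the centre of its underside.
There are look-alikes about, which are no part of the job. Leave any blue or red look-alike of the flap alone.

How it is judged:
By the outcome, as a careful person would: the job done as asked, in the order asked, and still so for the second after the job is handed in, while the arm keeps its last pose, push and grip.
It also fails if it takes over 58 s, if anything falls off the work surface, if the arm or the gripper's body presses on something with over 40 N, if the wrist force passes 120 N, or if a joint passes its speed limit or range.

### The arm

A 6-joint arm with a two-finger parallel gripper is mounted at the origin on the work surface. World frame = base frame: x ahead of the robot, y to its left, z up, the work surface at z = 0. Lengths are in m, angles in rad, forces in N, time in s.
With the tool pointing down it reaches from about 0.275 to 0.725 m from the base axis. Payload 15.9 kg.
Tool frame: the origin (TCP) lies midway between the tips of the shut fingers; the grasp point (between the pads) lies 19 mm behind it (pinch_z is the distance from the TCP to the grasp point, in m); y points along the fingers, z is the direction in which the jaws open and shut, and the axes are right-handed (so a half turn about y gives the same grasp; the last joint's range is limited). The gripper opens to 85 mm and grips with 20 to 120 N. Pads are 22 mm wide; open, the fingers measure 114 mm over their backs; the gripper's body (76 mm by 85 mm) begins 54 mm behind the grasp point. The pads swing forward as they close: fully open they stand 13 mm farther back than shut.
Start: joints at [-1.242, 0.213, -0.034, 1.323, 0, 1.571], TCP at [0.161, -0.473, 0.231] pointing down, gripper open.
Joint ranges: [-2.98, 2.98], [-0.74, 1.72], [-1.14, 1.35], [-2.1, 2.04], [-1.57, 1.44], [-3.14, 3.14]. Speed limits (rad/s): [1.89, 1.89, 2.39, 2.57, 3.14, 3.14].

### API

Orientations are given as a 3x3 rotation matrix whose columns are the frame's x, y, z axes.
In Python, from plant import * gives the robot as it stands. Calls block until the motion is done:
- move_to(position, orientation): joint-space move of the TCP to a pose.
- move_l(position, rate=0.15, attitude=None): straight line of the TCP; attitude=None keeps the orientation; rate is the mean speed in m/s.
- move_joints(angles): joint-space move.
- let_go() and grasp(grasp_force=None): open the fingers fully, or close them until they stop; grasp_force is the grip in N (None keeps the last).
- hold(seconds).
- inverse_kinematics(position, orientation): joint angles nearest the present ones, or None.
- snapshot(name): name is "scene" or "top" or "wrist"; returns (picture, depth): 420x560x3 uint8, red, green, blue; 420x560 float32, m along the optical axis (not along the pixel's ray), 0 where there is no reading.
- camera_params(name): a dict with "intrinsics" (3x3 intrinsics, pixels), "dist" ([k1, k2, p1, p2, k3] as OpenCV has them; the pictures are not rectified), "R" (3x3) and "t" (3): a world point X has camera coordinates R X + t. Camera axes: x right, y down, z forward; pixel columns grow to the right and rows downward; lengths in m; the calibration is good to about 2 mm. A picture is of the moment at which its call begins: read the wrist's pose just before it. camera_params takes no time and is no camera call; for the wrist camera it gives the pose at the moment of the call.
A pose or a line that the arm cannot do raises PlanningError and nothing moves.
- sign_off(): hands the job in, once; it reports no verdict.
Readings, each from a call of its own:
- current_t(): time.
- current_joint_positions(): joint angles.
- current_joint_vel(): joint speeds.
- current_joint_torque(): joint torques, N m.
- current_ee_pos(): TCP position.
- current_orientation(): TCP orientation.
- current_contact_force(): force on the tool from outside, world axes, zero at the start.
- current_ft_torque(): the same for the moment, N m.
- current_width(): finger opening in m.
Only numpy, scipy, OpenCV 4.12 (cv2) and the standard library are available. Lean on these libraries where they do the work, as an engineer would, in place of code of your own. Each camera call takes 0.05 s, during which the arm holds its last target. There are 200 camera calls.

## Working session

There is one attempt and no reset: what is moved stays moved. The work goes in short steps, each a Python script; the robot and the scene stay as the last script left them, time stands still between calls to the robot, and variables do not carry over. Pictures are saved under pics/ and viewed, about 8 in all and at most 12, crops included, and the job is handed in when it is done.

```bash
ls; mkdir -p pics
cat > h.py <<'E'
from plant import *
import numpy as np, cv2
def snap(name,fn=None):
    c=camera_params(name); p,d=snapshot(name)
    if fn: cv2.imwrite('pics/'+fn,p[:,:,::-1])
    return p,d,c
def cloud(d,c):
    h,w=d.shape; v,u=np.mgrid[:h,:w]
    n=cv2.undistortPoints(np.stack([u,v],-1).reshape(-1,1,2).astype(np.float64),c['intrinsics'],np.array(c['dist'])).reshape(h,w,2)
    X=np.dstack([n[...,0]*d,n[...,1]*d,d]).astype(float)
    return (X-np.array(c['t']))@np.array(c['R'])   # R^T (X-t)
E
python3 - <<'E'
from h import *
a=snap('scene','s.png'); b=snap('top','t.png')
np.savez('a.npz',sp=a[0],sd=a[1],tp=b[0],td=b[1],S=cloud(a[1],a[2]),T=cloud(b[1],b[2]))
for x in (a,b): print(x[2], (x[1]>0).mean())
cv2.imwrite('pics/st.png',cv2.resize(np.vstack([a[0],b[0]])[:,:,::-1],None,fx=.7,fy=.7))
print(current_t(),current_orientation(),current_width())
E
```

```text
pics
{'intrinsics': array([[420.63241872,   0.        , 279.19135339],
       [  0.        , 420.63241872, 200.87251363],
       [  0.        ,   0.        ,   1.        ]]), 'dist': array([-0.02357946,  0.        ,  0.        ,  0.        ,  0.        ]), 'R': array([[-8.43841596e-01,  5.36591737e-01, -8.18257613e-04],
       [ 3.44494056e-01,  5.40579288e-01, -7.67527119e-01],
       [-4.11406376e-01, -6.47953194e-01, -6.41015953e-01]]), 't': array([ 0.48542728, -0.10950265,  1.44330788])} 0.9940731292517007
{'intrinsics': array([[395.49995456,   0.        , 285.72857605],
       [  0.        , 395.49995456, 211.04995198],
       [  0.        ,   0.        ,   1.        ]]), 'dist': array([0.03831507, 0.        , 0.        , 0.        , 0.        ]), 'R': array([[ 0.02012715, -0.99966286,  0.01640331],
       [-0.9995133 , -0.02050984, -0.02350559],
       [ 0.02383409, -0.01592223, -0.99958912]]), 't': array([-0.04155485,  0.53223908,  0.93909024])} 0.9958588435374149
0.1 [[-9.46439710e-01 -3.26647836e-04  3.22880426e-01]
 [-3.22880591e-01  9.40870670e-04 -9.46439242e-01]
 [ 5.36360820e-06 -9.99999504e-01 -9.95945610e-04]] 0.0850981836824092
```

View pics/st.png

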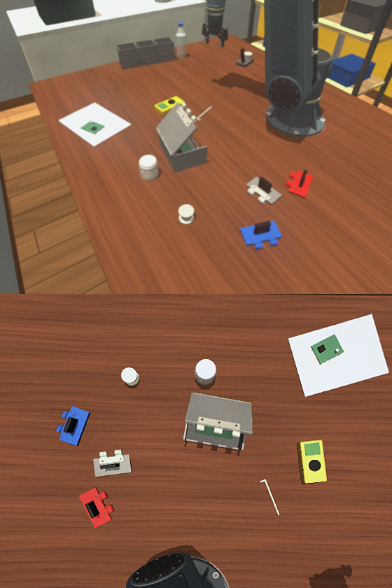

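Top view (0.7×): grey flap at about (112,464), case at (218,420), pin at (270,495), meter at (313,460), spool at (130,377), tin at (205,372). The blue and red flaps are to the left.

Run:
```python
from h import *
z=np.load('a.npz'); T=z['T'];p=z['tp'];S=z['S']
a=p[125:245,115:375]; cv2.imwrite('pics/crop.png',cv2.resize(a[:,:,::-1],None,fx=3,fy=3,interpolation=cv2.INTER_CUBIC))
def box(n,r0,r1,c0,c1,lo,hi):
    X=T[r0:r1,c0:c1]; m=(X[...,2]>lo)&(X[...,2]<hi); q=X[m]; (c,s,ang)=cv2.minAreaRect((q[:,:2]*1000).astype(np.float32)); print(n,m.sum(),'c',c,'size',s,'ang',ang,'med',np.median(q,0),'pct z',np.percentile(q[:,2],[2,50,98]))
box('flap',218,262,128,192,.006,.03); box('grip',218,262,128,192,.04,.075)
box('case all',140,225,255,370,.03,.3)
q=T[140:225,255:370].reshape(-1,3)
print('bench z',np.median(T[260:280,210:250].reshape(-1,3),0))
# lid plane: RANSAC in cloud above z .105
q=q[q[:,2]>.102]; best=None; rng=np.random.default_rng(0)
for i in range(500):
    s=q[rng.choice(len(q),3,False)]; n=np.cross(s[1]-s[0],s[2]-s[0]); L=np.linalg.norm(n)
    if L<1e-9: continue
    n/=L; k=abs((q-s[0])@n)<.003
    if best is None or k.sum()>best.sum(): best=k
f=q[best]; c=f.mean(0); n=np.linalg.svd(f-c)[2][2]; n*=np.sign(n[2]); print('lid',len(f),len(q),c,n,'tilt',np.arccos(n[2]),'yaw',np.arctan2(n[1],n[0]))
print(cv2.minAreaRect((f[:,:2]*1000).astype(np.float32)),f.min(0),f.max(0))
```

```text
flap 1366 c (456.98779296875, 265.231201171875) size (80.67285919189453, 121.53140258789062) ang 8.424954414367676 med [0.45391296 0.26059031 0.01189628] pct z [0.00791623 0.01189628 0.01803575]
grip 136 c (447.30987548828125, 263.1286926269531) size (11.751132011413574, 51.68920135498047) ang 8.331937789916992 med [0.44775826 0.26020497 0.05876188] pct z [0.04396666 0.05876188 0.06184875]
case all 4729 c (597.924072265625, -80.68848419189453) size (189.968017578125, 151.1724395751953) ang 81.22874450683594 med [ 0.60643234 -0.08294518  0.15390545] pct z [0.07392263 0.15390545 0.20919193]
bench z [ 0.39083278  0.10009568 -0.00080653]
lid 3957 4329 [ 0.61186852 -0.0825941   0.15509039] [ 0.70036184 -0.1088985   0.70543207] tilt 0.7877637634640735 yaw -0.1542537002088131
((610.6019287109375, -82.79454040527344), (189.50669860839844, 114.59625244140625), 81.2742691040039) [ 0.54698192 -0.18276121  0.10202581] [0.67898173 0.0156221  0.21281259]
```

View pics/crop.png

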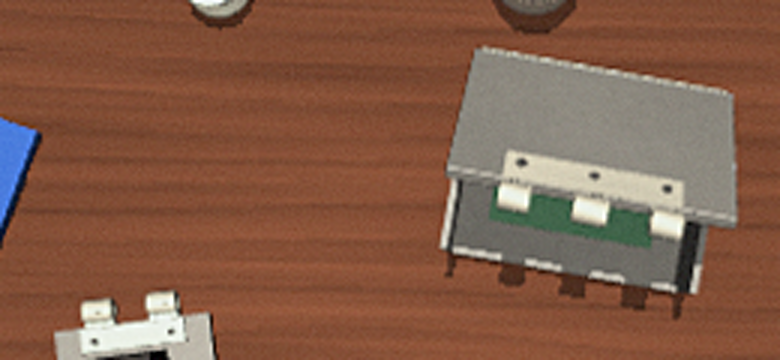

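```bash
cat >> h.py <<'E'
YC=-0.1535
def ax(yaw): return np.array([np.cos(yaw),np.sin(yaw),0]), np.array([-np.sin(yaw),np.cos(yaw),0])
def down(d,sgn=1):
    y=np.array([0,0,-1.]); z=np.array(d)*sgn; return np.column_stack([np.cross(y,z),y,z])
def best(pos,d):
    q0=current_joint_positions(); r=[]
    for s in (1,-1):
        q=inverse_kinematics(pos,down(d,s))
        if q is not None: r.append((np.abs(np.array(q)-q0).max(),s,q))
    r.sort(key=lambda a:a[0]); return r
c=np.array([0.61187,-0.08259,0.15509]); n=np.array([0.70036184,-0.1088985,0.70543207])
xc,yc=ax(YC)
# hinge: (h-c).n=-.01, z=.09, lateral from lid outline centre
mid=np.array([.6106,-.0828,0])
_k=(-.01-(.09-c[2])*n[2]+0)/(xc@n)
HINGE=c*[1,1,0]+xc*_k; HINGE+=yc*((mid-HINGE)@yc); HINGE[2]=.09
def E_(th,s=.105): return HINGE+xc*(-s*np.cos(th)+.01*np.sin(th))+np.array([0,0,s*np.sin(th)+.01*np.cos(th)])
E
python3 - <<'E'
from h import *
print(HINGE,'case',HINGE-xc*.07)
tcp=lambda th:E_(th)+xc*.011
p=tcp(.9); p[2]=.30
r=best(p,yc); print(r)
R=down(yc,r[0][1])
for th in (.9,.5,0): print(tcp(th),inverse_kinematics(tcp(th),R))
E
```

```text
[ 0.66188674 -0.09073493  0.09      ] case [ 0.5927098  -0.08003208  0.09      ]
[(np.float64(1.5522503276749209), 1, array([-0.13494661,  0.49822649,  0.54571809,  1.61828793,  0.        ,
        0.01855339])), (np.float64(4.693842981264714), -1, array([-0.13494661,  0.49822649,  0.54571809,  1.61828793,  0.        ,
       -3.12303927]))]
[ 0.61599696 -0.083635    0.17846543] [-0.13494661  0.48162827  0.21284632  1.30201438  0.          0.01855339]
[ 0.58643257 -0.07906089  0.14911551] [-0.13400867  0.42758811  0.05497255  1.19818077  0.          0.01949133]
[ 0.56899199 -0.07636253  0.1       ] [-0.13340953  0.41960251 -0.08517207  1.06602175  0.          0.02009047]
```

Run:
```python
from h import *
tcp=lambda th:E_(th)+xc*.011
R=down(yc,1)
grasp(30)
p=tcp(.95); p[2]=.30
move_to(p,R); print(current_t(),current_ee_pos(),current_width())
move_l(tcp(.95),.12)
f0=np.array(current_contact_force()); print(current_t(),f0)
log=[];th=.95
while th>-.03:
    st=.04 if th>.15 else .015
    th-=st; move_l(tcp(th),.03 if th>.15 else .015)
    f=np.array(current_contact_force())-f0; log.append((round(th,3),*np.round(f,1)))
    if th<.08 and f[2]>9 or np.linalg.norm(f)>20: break
print(*log,sep='\n'); print(current_t(),current_ee_pos())
q=snapshot('top'); cv2.imwrite('pics/t2.png',q[0][:,:,::-1])
```

```text
3.0333 [ 0.62019535 -0.08517086  0.29998389] -0.00027819566724114744
4.175 [ 1.43252567 -0.01654579 -0.48801673]
(0.91, np.float64(-1.6), np.float64(-0.1), np.float64(0.7))
(0.87, np.float64(-0.8), np.float64(0.5), np.float64(0.1))
(0.83, np.float64(-2.0), np.float64(0.1), np.float64(0.9))
(0.79, np.float64(-1.4), np.float64(0.1), np.float64(0.7))
(0.75, np.float64(-2.3), np.float64(-0.0), np.float64(0.7))
(0.71, np.float64(-2.3), np.float64(-0.6), np.float64(0.7))
(0.67, np.float64(-1.3), np.float64(0.9), np.float64(1.3))
(0.63, np.float64(-1.2), np.float64(0.2), np.float64(-0.1))
(0.59, np.float64(-1.3), np.float64(0.5), np.float64(1.2))
(0.55, np.float64(-1.6), np.float64(-0.5), np.float64(0.6))
(0.51, np.float64(-1.6), np.float64(0.0), np.float64(-0.1))
(0.47, np.float64(-2.4), np.float64(0.1), np.float64(0.9))
(0.43, np.float64(-1.0), np.float64(-0.1), np.float64(1.2))
(0.39, np.float64(-0.3), np.float64(-0.3), np.float64(0.4))
(0.35, np.float64(-2.1), np.float64(0.1), np.float64(0.1))
(0.31, np.float64(-2.2), np.float64(-0.5), np.float64(0.7))
(0.27, np.float64(-0.8), np.float6
[... 214 characters left out ...]
.float64(-1.3), np.float64(-0.2), np.float64(-0.2))
(0.12, np.float64(-2.6), np.float64(-0.4), np.float64(0.2))
(0.105, np.float64(-1.2), np.float64(0.3), np.float64(0.0))
(0.09, np.float64(-1.8), np.float64(-1.2), np.float64(-0.2))
(0.075, np.float64(-2.4), np.float64(0.6), np.float64(0.3))
(0.06, np.float64(-0.6), np.float64(-1.1), np.float64(1.2))
(0.045, np.float64(-2.0), np.float64(0.7), np.float64(0.9))
(0.03, np.float64(-1.6), np.float64(-0.0), np.float64(0.7))
(0.015, np.float64(-1.0), np.float64(0.1), np.float64(0.6))
(-0.0, np.float64(-1.8), np.float64(-0.4), np.float64(2.8))
(-0.015, np.float64(-9.4), np.float64(0.7), np.float64(23.4))
12.9917 [ 0.56913797 -0.0763868   0.09987197]
```

Run:
```python
from h import *
p=np.array(current_ee_pos()); p[2]=.15; move_l(p,.12)
LA=HINGE-xc*.152+[0,0,.005]
t=LA-xc*.07; t[2]=.27
R=down(xc,best(t,xc)[0][1]); 
move_to(t,R); let_go()
w=snap('wrist','w1.png'); b=snap('top')
np.savez('b.npz',wp=w[0],W=cloud(w[1],w[2]),tp=b[0],T=cloud(b[1],b[2]))
print(current_t(),current_ee_pos(),LA)
W=cloud(w[1],w[2]); T=cloud(b[1],b[2])
for N,C in (('W',W),('T',T)):
    L=(C-HINGE)@np.column_stack([xc,yc,[0,0,1]])
    m=(L[...,0]>-.13)&(L[...,0]<-.01)&(abs(L[...,1])<.085)&(L[...,2]>-.02); q=L[m]
    if len(q)>50:
        A=np.c_[q[:,:2],np.ones(len(q))]; k=abs(q[:,2]-np.median(q[:,2]))<.006
        print(N,m.sum(),np.linalg.lstsq(A[k],q[k,2],rcond=None)[0])
    m=(L[...,0]>-.175)&(L[...,0]<-.143)&(abs(L[...,1])<.08)&(L[...,2]>.0)&(L[...,2]<.03); q=L[m]
    print(N,m.sum(), np.percentile(q,[1,50,99],axis=0) if len(q) else '')
```

```text
15.9 [ 0.44250818 -0.05680045  0.27001203] [ 0.51167396 -0.06749445  0.095     ]
W 23304 [-0.00687819  0.00119048  0.00958745]
W 1454 [[-0.16179443 -0.05919862  0.00073888]
 [-0.15379795 -0.0028576   0.01202174]
 [-0.14318109  0.05763015  0.01506212]]
T 4344 [-0.00500873  0.00107314  0.00917605]
T 157 [[-0.16082095 -0.05825468  0.00559729]
 [-0.1501872   0.00314243  0.01160056]
 [-0.14320291  0.05868859  0.01574028]]
```

View pics/w1.png

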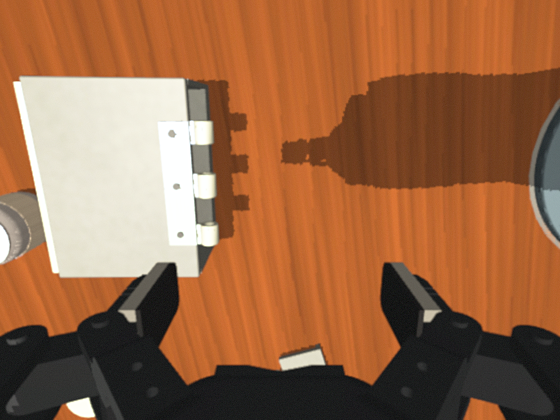

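Wrist view: the lid is level and shut. Its three knuckles are at about (200,132), (203,186) and (207,234), and they agree with my model to about 1 mm. Next is the flap.

Run:
```python
from h import *
g=np.array([.4473,.2631,0]); yaw=np.radians(8.38); fx,fy=ax(yaw)
s=np.sign(np.array(current_orientation())[:,2]@fx)
p=g+[0,0,.19]
move_to(p,down(fx,s)); w=snap('wrist','w2.png'); C=cloud(w[1],w[2])
L=(C-g)@np.column_stack([fx,fy,[0,0,1]])
rgb=w[0].astype(int)
m=(abs(L[...,0])<.02)&(abs(L[...,1])<.045)&(L[...,2]>.05)&(L[...,2]<.07)
q=C[m]; r=cv2.minAreaRect((q[:,:2]*1000).astype(np.float32)); print('grip',m.sum(),r,np.median(q[:,2]))
m=(abs(L[...,0])<.07)&(abs(L[...,1])<.08)&(L[...,2]>.006)&(L[...,2]<.03)
q=C[m]; r2=cv2.minAreaRect((q[:,:2]*1000).astype(np.float32)); print('plate',m.sum(),r2,np.median(q[:,2]))
print(current_t(),current_joint_positions())
```

```text
grip 832 ((446.7354736328125, 263.5147399902344), (11.584973335266113, 49.611534118652344), 8.51429557800293) 0.05983843776644183
plate 7807 ((436.3203125, 268.8686218261719), (119.64729309082031, 134.40415954589844), 8.469717979431152) 0.012320057924038607
17.2 [ 5.29666998e-01  2.61806225e-01 -7.47138654e-02  1.23366364e+00
 -2.20462175e-04 -1.18574442e+00]
```

View pics/w2.png

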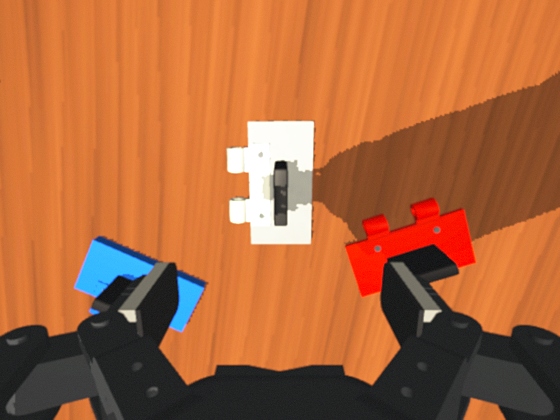

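The grip block is at about (281,193), with knuckles towards the lid side at (237,160) and (238,211). The measurements match the expected sizes, so I'll grasp it.

Run:
```python
from h import *
g=np.array([.4468,.2634,0]); fx,fy=ax(np.radians(8.48))
s=np.sign(np.array(current_orientation())[:,2]@fx)
R=down(fx,s)
move_l(g+[0,0,.12],.2,attitude=R); move_l(g+[0,0,.023],.1)
grasp(50); print('w',current_width(),current_contact_force(),current_ee_pos())
move_l(np.array(current_ee_pos())+[0,0,.15],.15); print('w',current_width(),current_contact_force())
LA=HINGE-xc*.152+[0,0,.005]
t=LA-xc*.042+[0,0,.014]-xc*.06+[0,0,.05]
move_to(t,down(xc,s)); print(s,current_t(),current_ee_pos(),t)
w=snap('wrist','w3.png'); C=cloud(w[1],w[2]); np.savez('c.npz',p=w[0],C=C)
```

```text
w 0.011329574379895799 [-1.63037907  0.41193203  5.61192065] [0.44680421 0.26344014 0.02315862]
w 0.011633920689688677 [ 0.24351642 -0.58444584 -3.45662787]
-1.0 21.8333 [ 0.41126213 -0.05128698  0.15899606] [ 0.41087328 -0.05189887  0.159     ]
```

View pics/w3.png

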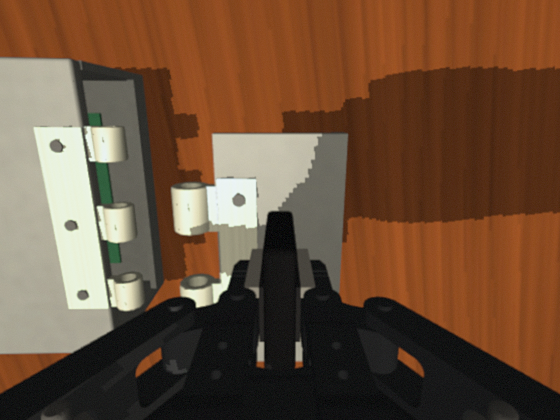

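Wrist view: flap held level. Its knuckles are at (190,208) and (197,292), and the lid knuckles are at (108,143), (118,222) and (128,291). I'll measure both sets in this one frame.

```bash
cat >> h.py <<'E'
B=np.column_stack([xc,yc,[0,0,1]]); LA=HINGE-xc*.152+[0,0,.005]
def fitknuckles(C,cen,ys,label):
    """cen: expected axis centre (case frame rel. LA); ys: knuckle intervals. Circle fit + y extent from cloud."""
    L=(C-LA)@B-cen; out=[]
    for a,b in ys:
        m=(abs(L[...,0])<.0115)&(L[...,2]>-.004)&(L[...,2]<.014)&(L[...,1]>a-.0045)&(L[...,1]<b+.0045)
        q=L[m]
        if len(q)<30: print(label,a,'few',len(q)); continue
        i=q[(q[:,1]>a+.003)&(q[:,1]<b-.003)]
        # fixed radius 9 mm circle fit, robust
        from scipy.optimize import least_squares
        f=least_squares(lambda v:np.hypot(i[:,0]-v[0],i[:,2]-v[1])-.009,[0,0],loss='soft_l1',f_scale=.0007)
        top=q[q[:,2]>.003]
        e=np.percentile(top[:,1],[1,99])
        print(label,(a,b),len(q),'axis xz mm',np.round(1e3*f.x,2),'res',round(1e3*np.median(abs(f.fun)),2),'y ends err',np.round(1e3*(e-[a,b]),2),'topz',round(1e3*np.percentile(i[:,2],95),2))
LK=[(-.059,-.039),(-.011,.011),(.039,.059)]; FK=[(-.036,-.014),(.014,.036)]
E
python3 - <<'E'
from h import *
C=np.load('c.npz')['C']
fitknuckles(C,np.zeros(3),LK,'lid')
e=(np.array(current_ee_pos())-LA)@B+[.042,0,-.014]; print('expected flap',e,'tool',np.round(B.T@np.array(current_orientation()),4).tolist())
fitknuckles(C,e,FK,'flap')
E
```

```text
lid (-0.059, -0.039) 1551 axis xz mm [-0.1  -0.08] res 0.53 y ends err [-1.04 -0.2 ] topz 9.11
lid (-0.011, 0.011) 1387 axis xz mm [0.   0.03] res 0.43 y ends err [-0.32 -0.69] topz 9.21
lid (0.039, 0.059) 1117 axis xz mm [ 0.05 -0.01] res 0.42 y ends err [-1.38 -1.25] topz 9.16
expected flap [-0.0596612   0.00085727  0.0499952 ] tool [[-0.0014, 0.0001, -1.0], [1.0, 0.0002, -0.0014], [0.0002, -1.0, -0.0001]]
flap (-0.036, -0.014) 2046 axis xz mm [-0.47 -0.47] res 0.41 y ends err [-0.42 -0.64] topz 8.93
flap (0.014, 0.036) 843 axis xz mm [-0.64 -0.58] res 0.42 y ends err [ -0.71 -12.41] topz 8.86
```

Run:
```python
from h import *
C=np.load('c.npz')['C']; e=(np.array(current_ee_pos())-LA)@B+[.042,0,-.014]
L=(C-LA)@B-e
m=(L[...,0]>-.068)&(L[...,0]<-.02)&(abs(L[...,1])<.058)&(abs(L[...,2]-.003)<.004); q=L[m]
print('plate slope x,y,c',m.sum(),np.linalg.lstsq(np.c_[q[:,:2],np.ones(len(q))],q[:,2],rcond=None)[0])
R=down(xc,-1)
goal=LA+B@(np.array([-.042,0,.014])+[.0006,-.0002,.0005])
def go(pt,rate):
    move_l(pt,rate,attitude=R); hold(.2); print(current_t(),np.round(1e3*(np.array(current_ee_pos())-pt)@B,2),np.round(current_contact_force(),1))
go(goal-xc*.035+[0,0,.02],.1); go(goal-xc*.03,.06); go(goal-xc*.012,.03); go(goal-xc*.004,.015); go(goal,.01)
w=snap('wrist','w4.png'); C=cloud(w[1],w[2])
fitknuckles(C,np.zeros(3),LK,'lid'); fitknuckles(C,np.zeros(3),FK,'flap')
print(current_t())
```

```text
plate slope x,y,c 11056 [0.01722248 0.00797952 0.00405967]
22.625 [0.03 0.02 0.46] [ 0.6 -0.1 -2.3]
23.3167 [ 0.15 -0.01  0.23] [-0.1 -0.4 -2.2]
24.2667 [-0.1  -0.01  0.03] [-0.5 -0.4 -2.5]
25.15 [-0.01  0.01  0.03] [-0.3 -0.1 -2.6]
25.9 [-0.05 -0.01  0.  ] [-0.3 -0.1 -1.7]
lid (-0.059, -0.039) 2626 axis xz mm [-0.15 -0.11] res 0.47 y ends err [-0.48  4.27] topz 9.21
lid (-0.011, 0.011) 2439 axis xz mm [-0.11 -0.02] res 0.42 y ends err [-4.28  4.14] topz 9.24
lid 0.039 few 0
flap (-0.036, -0.014) 2621 axis xz mm [0.08 0.03] res 0.43 y ends err [-4.28  4.21] topz 9.33
flap (0.014, 0.036) 867 axis xz mm [-0.09 -0.05] res 0.53 y ends err [ -4.39 -12.33] topz 9.25
25.95
```

View pics/w4.png

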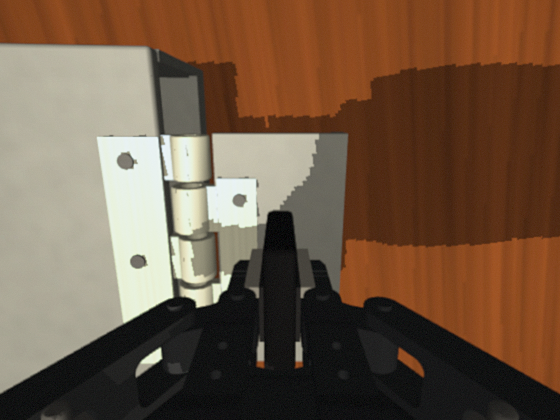

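The picture shows the knuckles interleaved in one straight line at about u=190, and the lateral contact force is near zero. I'm handing in.

Run:
```python
from h import *
hold(.3); print(current_t(),current_contact_force(),current_width()); sign_off()
```

```text
26.25 [-0.11007071  0.04005052 -1.96989749] 0.011959111779160701
the job is handed in; nothing more can be done
```

I lowered the lid until it was shut, then picked up the grey flap by its grip and held it in place at the front edge of the lid. I handed the job in at 26 s.

**Lid:** A slow fingertip push along an arc brought it down. The sensor showed about 23 N when it met the stop, at the end of the slow final steps. Depth images then showed it level at about 100 mm.

**Fit:** The last wrist view showed the flap's knuckles in the lid's gaps. Both hole axes agreed to about 0.2 mm in x and z at the four of five knuckles the camera could see. The third lid knuckle was hidden by the gripper.

**Force:** Sideways contact force was about 0.1 N. The sensor otherwise showed only the flap's weight, about 2 N, so nothing was pressing on the case.

**Weaker checks:**
- **Sideways position:** I could not measure the end gaps in the last view because the neighbouring knuckles overlapped. The position along the hinge comes from the stand-off view, good to about 0.5 mm against 3 mm of play.
- **Level:** A rough plane fit, taken at the stand-off before the final move, put the flap about 1° off level. This is probably because the fit included the raised hinge leaf, and I did not check it further.

I did not touch the meter, spool, pin, tin or the blue and red look-alikes.

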